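# Shut the sample chamber and point at the start sensor

### The arm

A 6-joint arm with a two-finger parallel gripper is mounted at the origin on the work surface. World frame = base frame: x ahead of the robot, y to its left, z up, the work surface at z = 0. Lengths are in m, angles in rad, forces in N, time in s.
With the tool pointing down it reaches from about 0.325 to 1 m from the base axis. Payload 5.1 kg.
Tool frame: the origin (TCP) lies at the very end of the fingers, on their centre line; the grasp point (between the pads) lies 19 mm behind it; z points along the fingers, x is the direction in which the jaws open and shut, and the axes are right-handed (so a half turn about z gives the same grasp; the last joint's range is limited). The gripper opens to 85 mm and grips with 20 to 120 N. Pads are 22 mm wide; open, the fingers measure 114 mm over their backs; the gripper's body (76 mm by 85 mm) begins 54 mm behind the grasp point. The pads swing forward as they close: fully open they stand 13 mm farther back than shut.
Start: joints at [-1.355, 0.124, 1.65, -0, 1.367, -0.083], TCP at [0.191, -0.621, 0.231] pointing down, gripper open.
Joint ranges: [-2.61, 2.61], [-1.02, 2.33], [0.03, 2.71], [-1.35, 4.49], [0.32, 2.68], [-2.91, 2.91]. Speed limits (rad/s): [2.57, 2.57, 3.14, 3.14, 3.14, 3.14].

### API

Orientations are given as [roll, pitch, yaw] about the fixed x, y, z axes, in that order (R = Rz(yaw) Ry(pitch) Rx(roll)).
In Python, from plant import observe, cams, job gives the robot as it stands.
- The arm moves only by the tool drive_tool, never from a script. Its argument "moves" is a list of rows, each a list of 3 entries, a list of its own where there are three numbers: the finger opening in cm, from 0 to 8.54, then the shift along the tool's x, y, z in cm, then the turn about the tool's z in rad. In form: [[grip, [tx, ty, tz], turn], ...]. A call has 1 to 20 rows; each row is the pose to reach, as a shift and turn from the pose commanded when the call began, along the tool's axes at that moment; what a row does not reach only later rows make up. A row lasts 1/12 s, in which the tool goes at most 41.7 mm and 7.16 degrees, less where a joint would pass 70% of its speed; a pose out of reach is approached as far as the arm can. A call with a gripper value outside its range is refused whole. The fingers move at their own pace and stop on an object; "grip_force" is the grip in N (left out, the last holds). Time passes only in rows, so rows that repeat a pose let the fingers close. It gives the time, the measured TCP pose, the force and the opening at its end, in the units of the state.
- observe(): the state, without advancing time (a new reading comes with each control period).
- cams.get_image(name): name is "side" or "top"; returns (picture, depth): 400x640x3 uint8, red, green, blue; 400x640 float32, m along the optical axis (not along the pixel's ray), 0 where there is no reading.
- cams.get_calibration(name): a dict with "fx", "fy", "cx", "cy" (pixels), "R" (3x3) and "t" (3): a world point X has camera coordinates R X + t. Camera axes: x right, y down, z forward; pixel columns grow to the right and rows downward; lengths in m; the calibration is good to about 2 mm. A picture is of the moment at which its call begins. get_calibration takes no time and is no camera call.
- job.sign_off(): hands the job in, once; it reports no verdict.
The state is a dict: "t": time; "joint_positions": joint angles; "qd": joint speeds; "joint_efforts": joint torques, N m; "ee_pos": TCP position; "ee_rot": TCP orientation; "wrist_force": force on the tool from outside, world axes, zero at the start; "moment": the same for the moment, N m; "gripper_width": finger opening in m.
Only numpy, scipy, OpenCV 4.12 (cv2) and the standard library are available. Lean on these libraries where they do the work, as an engineer would, in place of code of your own. Each camera call takes 0.05 s, during which the arm holds its last target.

### The job

Gently push the swinging shutter fully home over the sample well with the fingertips, then start the measurement: point down at the green touch-free sensor, fingertips centred two or three centimetres above it, and stay there for at least two seconds. Touch neither the control strip nor any of its sensors, do not come close above the yellow or blue sensor, and leave the jar, bottle, plug lid and tweezers where they are; nothing is to be gripped or lifted.

Things in the scene. Friction and masses are not known exactly. Their poses are not given: they have to be found in the camera images.
- shutter (a joint): angle of the shutter about its vertical pivot, rad: 0 = home against its stop, cap centred over the well; it grows to 1.35 (counter-clockwise seen from above) as the shutter swings open; starts 0.8 to 1.25. Stiff enough to stay where it is left; about 2 N on the side of the cap moves it. The stop is rigid: ease the cap against it, with no more than about 20 N.
- shutter_cap (a point): centre of the top face of the shutter's round cap: steel disc 90 mm in diameter, 8 mm thick, over a white plug 80 mm in diameter, 18 mm deep. The top face lies 90 mm above the table, the underside 64 mm, 4 mm clear of the black housing. The cap swings level on an 80 mm radius about the pivot. Push it on the side of the disc.
- shutter_hinge (a point): point on the shutter's vertical pivot axis, 90 mm above the table, 80 mm from the well's centre. A steel arm 18 mm wide joins it to the cap; pivot and arm rise to 96 mm above the table.
- well (a point): centre of the mouth of the white-lined sample well, 60 mm in diameter, in the middle of the top of the fixed black round housing (220 mm in diameter, top 60 mm above the table). z is up.
- green_top (a point): START: top centre of the green touch-free sensor: a green disc 40 mm in diameter, 9 mm high, with a 22 mm black eye in the middle, standing on the control strip; its top is 39 mm above the table and level. z is up. It must not be touched. It responds to fingertips held 10 to 50 mm above its top, within 20 mm of its centre, without a break for 1.5 s.
- yellow_top (a point): top centre of the yellow touch-free sensor: a yellow disc 40 mm in diameter, 9 mm high, with a 22 mm black eye in the middle, standing on the control strip; its top is 39 mm above the table and level. z is up. It must not be touched. Also keep the fingertips at least 30 mm to the side of its centre whenever they are less than 100 mm above it, so as not to trigger it.
- blue_top (a point): top centre of the blue touch-free sensor: a blue disc 40 mm in diameter, 9 mm high, with a 22 mm black eye in the middle, standing on the control strip; its top is 39 mm above the table and level. z is up. It must not be touched. Also keep the fingertips at least 30 mm to the side of its centre whenever they are less than 100 mm above it, so as not to trigger it.
- console: fixed grey control strip, 290 x 90 x 30 mm with a black top inlay, long along its x; origin under its centre, z up. The three sensors stand on its midline, 85 mm apart, in any order.
- plug: loose steel plug lid standing on the table, flange 84 mm in diameter, 42 mm high with a 10 mm pin on top; origin at the centre of its underside. Leave alone.
- jar: loose clear glass jar, 40 mm in diameter, 50 mm high, white cap; origin at the centre of its underside. Leave alone.
- bottle: loose amber bottle, 60 mm in diameter, 120 mm high; origin at the centre of its underside. Leave alone.
- tweezers: loose steel tweezers lying flat, 130 mm long along their x, 12 mm wide, 5 mm thick; origin at the centre of the underside. Leave alone.
Mind the look-alikes: they are no part of the job. There is more than one size of the part that bears shutter; the job needs the smaller.

How it is judged:
By the outcome, as a careful person would: the job done as asked, in the order asked, and still so for the second after the job is handed in, with the robot touching nothing.
It also fails if it takes over 54 s, if anything falls off the work surface, if the arm or the gripper's body presses on something with over 40 N, if the wrist force passes 120 N, or if a joint passes its speed limit or range.

## Working session

There is one attempt and no reset: what is moved stays moved. The work goes in short steps, Python scripts to look and compute and a tool call to move; the robot and the scene stay as the last step left them, time stands still between calls to the robot, and variables do not carry over. Pictures are saved under pics/ and viewed, and the job is handed in when it is done.

Besides the shell and the picture viewer there is one more tool, called after "Emit:" by a JSON object that holds its "name" and its "arguments". drive_tool: Moves the arm, as the interface text tells. Its arguments: {"type":"object","properties":{"moves":{"type":"array"},"grip_force":{"type":"number"}},"required":["moves"]}

```bash
mkdir -p pics
python3 - <<'E'
from plant import observe,cams
import cv2,numpy as np,pickle
s=observe();print({k:np.round(v,3) for k,v in s.items()})
for n in("top","side"):
    im,d=cams.get_image(n);c=cams.get_calibration(n)
    pickle.dump((im,d,c),open(f"{n}0.pkl","wb"));cv2.imwrite(f"pics/{n}0.png",im[:,:,::-1])
    print(n,{k:np.round(v,3) for k,v in c.items()})
E
```

```text
{'t': np.float64(0.0), 'joint_positions': array([-1.355,  0.125,  1.652, -0.   ,  1.368, -0.083]), 'qd': array([-0.001, -0.   , -0.001,  0.001, -0.   , -0.001]), 'joint_efforts': array([-1.0000e-03, -4.2362e+01, -3.6545e+01, -0.0000e+00,  7.0000e-03,
        0.0000e+00]), 'ee_pos': array([ 0.191, -0.621,  0.23 ]), 'ee_rot': array([-3.141e+00,  2.000e-03, -1.272e+00]), 'wrist_force': array([ 1.306, -0.502,  0.371]), 'moment': array([-0.001,  0.018, -0.   ]), 'gripper_width': np.float64(0.085)}
top {'fx': np.float64(503.934), 'fy': np.float64(503.934), 'cx': np.float64(326.563), 'cy': np.float64(195.763), 'R': array([[-0.006, -1.   ,  0.009],
       [-0.996,  0.005, -0.09 ],
       [ 0.09 , -0.01 , -0.996]]), 't': array([0.062, 0.567, 1.755])}
side {'fx': np.float64(418.509), 'fy': np.float64(418.509), 'cx': np.float64(318.314), 'cy': np.float64(197.233), 'R': array([[ 0.997, -0.077, -0.013],
       [-0.05 , -0.493, -0.869],
       [ 0.061,  0.867, -0.495]]), 't': array([-0.537,  0.143,  1.358])}
```

View pics/top0.png

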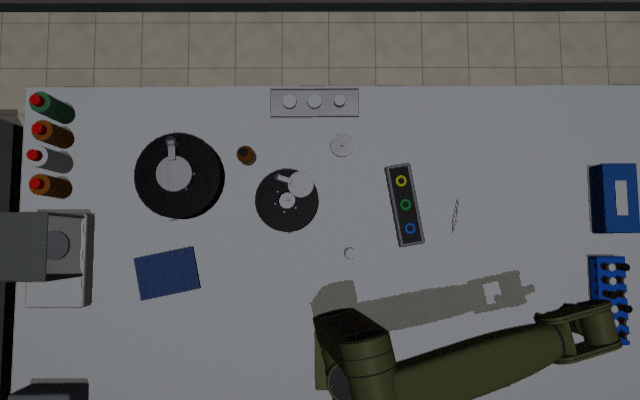

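View pics/side0.png

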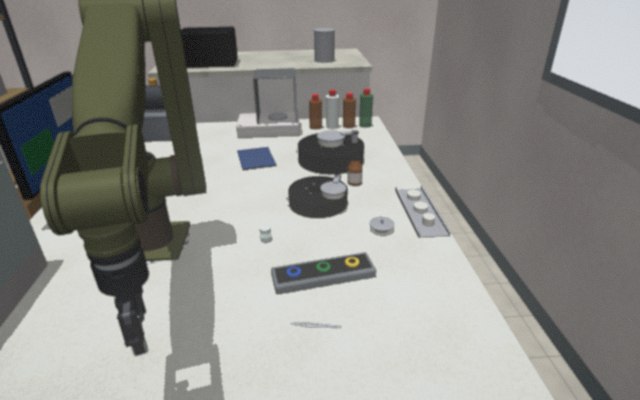

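The top view shows the smaller housing centred near (287,200), with its cap at (300,183) and hinge at about (280,178). The sensors are yellow (401,181), green (406,204) and blue (410,228), the jar is at (349,253), the bottle at (246,155) and the plug at (342,146). I'll zoom in next.

```bash
cat > h.py <<'E'
import numpy as np,cv2,pickle
def ray(c,u,v,z):
    R=np.array(c["R"]);t=np.array(c["t"]);o=-R.T@t
    d=R.T@np.array([(u-c["cx"])/c["fx"],(v-c["cy"])/c["fy"],1]);s=(z-o[2])/d[2];return o+s*d
def proj(c,X):
    p=np.array(c["R"])@np.array(X)+np.array(c["t"]);return c["fx"]*p[0]/p[2]+c["cx"],c["fy"]*p[1]/p[2]+c["cy"]
E
python3 - <<'E'
from h import *
im,d,c=pickle.load(open("top0.pkl","rb"))
a=im[150:250,230:330,::-1];cv2.imwrite("pics/z1.png",cv2.resize(a,None,fx=6,fy=6,interpolation=cv2.INTER_CUBIC))
im2,d2,c2=pickle.load(open("side0.pkl","rb"))
a=im2[160:230,270:380,::-1];cv2.imwrite("pics/z2.png",cv2.resize(a,None,fx=7,fy=7,interpolation=cv2.INTER_CUBIC))
hsv=cv2.cvtColor(im,cv2.COLOR_RGB2HSV)
for n,(l,h) in dict(y=(22,35),g=(45,85),b=(95,125)).items():
    m=cv2.inRange(hsv,(l,100,60),(h,255,255));m[:160]=0;m[250:]=0;m[:,:380]=0;m[:,430:]=0
    ys,xs=np.nonzero(m);(u,v),r=cv2.minEnclosingCircle(np.c_[xs,ys].astype(np.float32));print(n,len(xs),u,v,r,ray(c,u,v,.039).round(4))
E
```

```text
y 78 400.4230651855469 180.34616088867188 5.8697357177734375 [ 0.6189 -0.2015  0.039 ]
g 63 405.0 204.0 5.385264873504639 [ 0.5353 -0.2159  0.039 ]
b 77 409.6875 228.0 5.676600456237793 [ 0.4513 -0.2306  0.039 ]
```

View pics/z1.png

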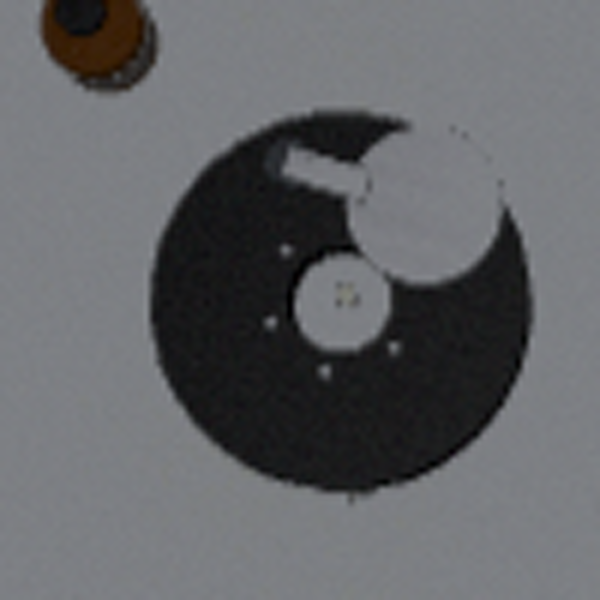

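View pics/z2.png

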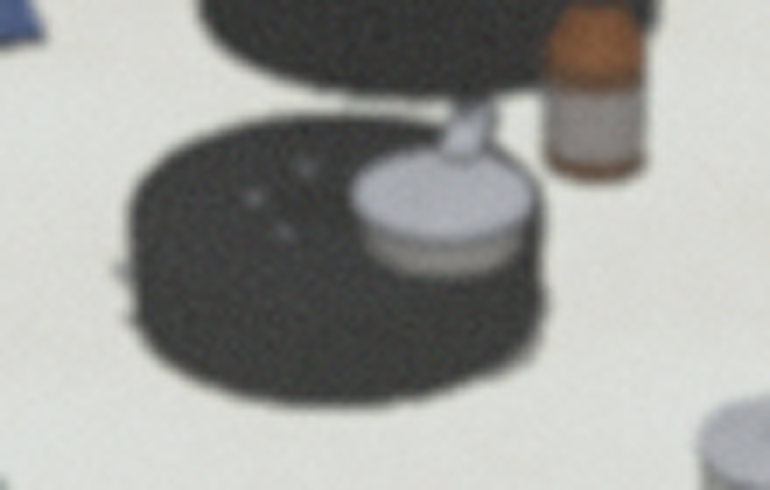

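Run:
```python
from h import *
im,d,c=pickle.load(open("top0.pkl","rb"))
f=lambda a,b:(230+(a+.5)/6-.5,150+(b+.5)/6-.5)
hb=ray(c,*f(341,301),.0602)
print("housing-mouth",hb.round(4), "rim l/r/t/b",[ray(c,*f(*p),.06).round(4)[:2] for p in((152,305),(531,305),(345,111),(345,490))])
cap=ray(c,*f(426,206),.09);print("cap",cap.round(4))
arm=ray(c,*f(284,161),.096);print("armend",arm)
w=hb[:2]
# hinge: 80mm from both
a=cap[:2];m=(a+w)/2;dd=a-w;L=np.linalg.norm(dd);h=np.sqrt(.08**2-L*L/4);n=np.array([-dd[1],dd[0]])/L
for s in(1,-1):
  H=m+s*h*n;print("hinge",H.round(4),"angle",2*np.arcsin(L/.16))
cy=cv2
gray=cv2.cvtColor(im,cv2.COLOR_RGB2GRAY)
for n,u,v,z in(("jar",349,253,.05),("plug",342,146,.04),("bottle",245,153,.12)):print(n,ray(c,u,v,z).round(3))
im2,d2,c2=pickle.load(open("side0.pkl","rb"))
cap2=ray(c2,270+(443.5)/7-.5,160+195/7-.5,.09);print("cap side",cap2)
for cc,dp,nm in((c,d,'top'),(c2,d2,'side')):
  u,v=proj(cc,cap);print(nm,u,v,dp[int(round(v))-2:int(round(v))+3,int(round(u))-2:int(round(u))+3].mean(),(np.array(cc["R"])@cap+cc["t"])[2])
```

```text
housing-mouth [0.5508 0.198  0.0602] rim l/r/t/b [array([0.5491, 0.3068]), array([0.5479, 0.0885]), array([0.6613, 0.1958]), array([0.4421, 0.1956])]
cap [0.6022 0.1477 0.09  ]
armend [0.62762652 0.22786344 0.096     ]
hinge [0.6265 0.2239] angle 0.9329726185890723
hinge [0.5266 0.1218] angle 0.9329726185890723
jar [ 0.366 -0.017  0.05 ]
plug [0.742 0.003 0.04 ]
bottle [0.704 0.333 0.12 ]
cap side [0.60173197 0.14165771 0.09      ]
top 300.5833333333333 183.91666666666657 1.7188835 1.718225715693063
side 332.81538335404395 186.5404326441627 1.4766835 1.4774338796811264
```

Emit:
{"name": "drive_tool", "arguments": {"grip_force": 20, "moves": [[0,[-57.5,-67.5,0],-2.53],[0,[-57.5,-67.5,0],-2.53],[0,[-57.5,-67.5,0],-2.53],[0,[-57.5,-67.5,0],-2.53],[0,[-57.5,-67.5,0],-2.53],[0,[-57.5,-67.5,0],-2.53],[0,[-57.5,-67.5,0],-2.53],[0,[-57.5,-67.5,0],-2.53],[0,[-57.5,-67.5,0],-2.53],[0,[-57.5,-67.5,0],-2.53],[0,[-57.5,-67.5,0],-2.53],[0,[-57.5,-67.5,0],-2.53],[0,[-57.5,-67.5,0],-2.53],[0,[-57.5,-67.5,0],-2.53],[0,[-57.5,-67.5,0],-2.53],[0,[-57.5,-67.5,0],-2.53],[0,[-57.5,-67.5,0],-2.53],[0,[-57.5,-67.5,0],-2.53],[0,[-57.5,-67.5,0],-2.53],[0,[-57.5,-67.5,0],-2.53]]}}

```text
t: 1.77
ee_pos: [0.6389, 0.084, 0.2307]
ee_rot: [-3.141, 0.0, 1.235]
wrist_force: [0.7, -0.4, 0.0]
gripper_width: -0.0001
```

Emit:
{"name": "drive_tool", "arguments": {"moves": [[0,[4.0,1.0,0],0],[0,[4.0,1.0,0],0],[0,[4.0,1.0,0],0],[0,[4.0,1.0,0],0],[0,[4.0,1.0,0],0],[0,[4.0,1.0,0],0]]}}

```text
t: 2.27
ee_pos: [0.6609, 0.115, 0.2315]
ee_rot: [3.142, 0.0, 1.226]
wrist_force: [-0.6, 0.6, -0.1]
gripper_width: -0.0001
```

Run:
```python
from plant import observe,cams
from h import *
s=observe();print(s["t"],s["ee_pos"].round(4),s["ee_rot"].round(4),s["wrist_force"].round(2),s["joint_positions"].round(2))
im,d=cams.get_image("side");cv2.imwrite("pics/s1.png",cv2.resize(im[80:260,220:460,::-1],None,fx=3,fy=3))
```

```text
2.2667 [0.6609 0.115  0.2315] [3.1415e+00 1.0000e-04 1.2264e+00] [-0.58  0.64 -0.12] [ 0.09  0.17  1.6  -0.    1.37 -1.13]
```

View pics/s1.png

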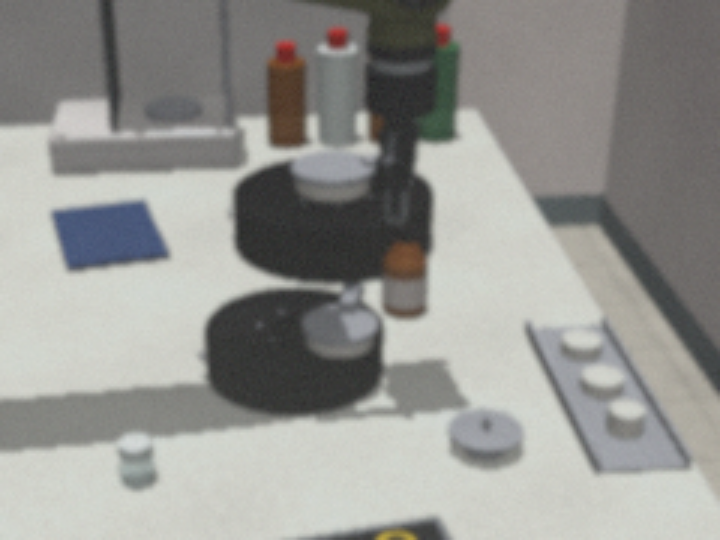

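The gripper (closed) hangs at the pushing side of the cap, at (400,210) in the crop, clear of everything. Next I'll plan the descent and the arc.

```bash
cat > plan.py <<'E'
from plant import observe
from h import *
H=np.array([.6267,.2243]);W=np.array([.5512,.1979])
a0=np.arctan2(*(W-H)[::-1])
def tgt(th,g):
    r=np.array([np.cos(a0+th),np.sin(a0+th)]);m=np.array([r[1],-r[0]])  # clockwise motion
    p=H+.08*r-m*(.056+g); yaw=np.arctan2(-m[0],m[1]); return p,yaw
def rows(lst,z,grip=0):
    s=observe();y0=s["ee_rot"][2];p0=s["ee_pos"]
    x=np.array([np.cos(y0),np.sin(y0)]);y=np.array([np.sin(y0),-np.cos(y0)])
    print("t",s["t"],"pos",p0.round(4),"yaw",round(y0,3),"F",s["wrist_force"].round(2))
    for th,g in lst:
        p,yw=tgt(th,g); yw=-(np.pi-0)+yw if False else yw
        # tool y = -m : (sin yaw,-cos yaw) = -m
        r=np.array([np.cos(a0+th),np.sin(a0+th)]);m=np.array([r[1],-r[0]]);yw=np.arctan2(-m[0],m[1])
        dl=p-p0[:2];print(f"[0,[{dl@x*100:.2f},{dl@y*100:.2f},{(p0[2]-z)*100:.2f}],{-(yw-y0):.3f}], th={th:.2f} world",p.round(3),round(yw,3))
E
python3 -c "
from plan import *
rows([(.933,.014)],.077)"
```

```text
t 2.3167 pos [0.661  0.1151 0.2317] yaw 1.226 F [-0.47 -0.27  0.73]
[0,[1.43,0.42,15.47],-0.043], th=0.93 world [0.67  0.127] 1.269
```

Emit:
{"name": "drive_tool", "arguments": {"moves": [[0,[1.4,0.4,3],-0.04],[0,[1.4,0.4,6],-0.04],[0,[1.4,0.4,9],-0.04],[0,[1.4,0.4,11],-0.04],[0,[1.4,0.4,13],-0.04],[0,[1.4,0.4,14.4],-0.04],[0,[1.4,0.4,15.4],-0.04],[0,[1.4,0.4,15.4],-0.04],[0,[1.4,0.4,15.4],-0.04],[0,[1.4,0.4,15.4],-0.04]]}}

```text
t: 3.15
ee_pos: [0.6709, 0.1281, 0.0792]
ee_rot: [3.139, -0.001, 1.268]
wrist_force: [-0.0, 0.1, 0.3]
gripper_width: 0.0001
```

Run:
```python
from plan import *
from plant import cams
rows([(.933,.006),(.933,.0),(.88,0),(.8,0),(.72,0),(.64,0),(.56,0),(.48,0),(.40,0)],.077)
im,d=cams.get_image("side");cv2.imwrite("pics/s2.png",cv2.resize(im[130:250,260:420,::-1],None,fx=4,fy=4))
```

```text
t 3.15 pos [0.6709 0.1281 0.0792] yaw 1.268 F [-0.02  0.11  0.3 ]
[0,[-0.13,-0.88,0.22],-0.002], th=0.93 world [0.662 0.13 ] 1.269
[0,[-0.13,-1.48,0.22],-0.002], th=0.93 world [0.656 0.131] 1.269
[0,[-0.42,-1.91,0.22],0.051], th=0.88 world [0.651 0.13 ] 1.216
[0,[-0.81,-2.59,0.22],0.131], th=0.80 world [0.644 0.128] 1.136
[0,[-1.14,-3.30,0.22],0.211], th=0.72 world [0.636 0.127] 1.056
[0,[-1.41,-4.03,0.22],0.291], th=0.64 world [0.628 0.127] 0.976
[0,[-1.63,-4.78,0.22],0.371], th=0.56 world [0.62  0.127] 0.896
[0,[-1.78,-5.54,0.22],0.451], th=0.48 world [0.613 0.128] 0.816
[0,[-1.88,-6.32,0.22],0.531], th=0.40 world [0.605 0.129] 0.736
```

View pics/s2.png

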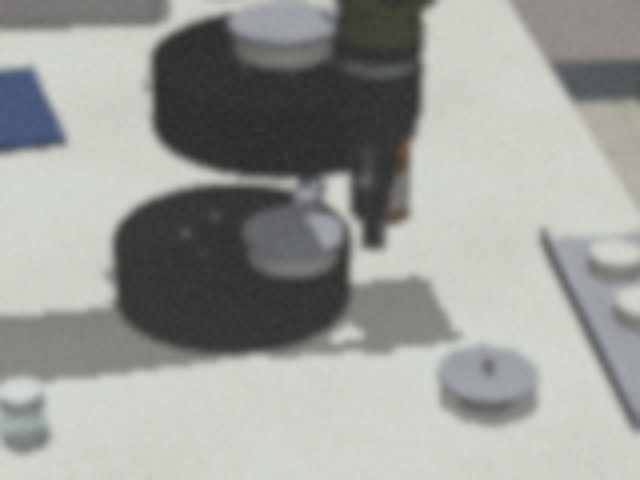

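The closed fingertips at (372,245) stand beside the cap's right edge at (348,240), at disc height. I'll start a slow arc push.

Emit:
{"name": "drive_tool", "arguments": {"moves": [[0,[-0.1,-0.5,0.2],0],[0,[-0.13,-0.9,0.2],0],[0,[-0.13,-1.2,0.2],0],[0,[-0.13,-1.5,0.2],0],[0,[-0.28,-1.7,0.2],0.025],[0,[-0.42,-1.91,0.2],0.05],[0,[-0.62,-2.25,0.2],0.09],[0,[-0.81,-2.59,0.2],0.13],[0,[-0.98,-2.94,0.2],0.17],[0,[-1.14,-3.3,0.2],0.21],[0,[-1.28,-3.66,0.2],0.25],[0,[-1.41,-4.03,0.2],0.29],[0,[-1.52,-4.4,0.2],0.33],[0,[-1.63,-4.78,0.2],0.37],[0,[-1.71,-5.16,0.2],0.41],[0,[-1.78,-5.54,0.2],0.45],[0,[-1.83,-5.93,0.2],0.49],[0,[-1.88,-6.32,0.2],0.53],[0,[-1.88,-6.32,0.2],0.53],[0,[-1.88,-6.32,0.2],0.53]]}}

```text
t: 4.87
ee_pos: [0.6035, 0.1291, 0.0753]
ee_rot: [-3.141, 0.0, 0.738]
wrist_force: [-0.2, -0.4, 0.5]
gripper_width: 0.0003
```

Run:
```python
from plan import *
from plant import cams
rows([(.40,0),(.32,0),(.24,0),(.16,0),(.12,0),(.08,0),(.04,0),(0,0)],.077)
im,d=cams.get_image("top");cv2.imwrite("pics/t3.png",cv2.resize(im[130:250,230:390,::-1],None,fx=4,fy=4))
im,d=cams.get_image("side");cv2.imwrite("pics/s3.png",cv2.resize(im[130:250,260:420,::-1],None,fx=4,fy=4))
```

```text
t 4.8667 pos [0.6035 0.1291 0.0753] yaw 0.738 F [-0.16 -0.44  0.47]
[0,[0.11,0.10,-0.17],0.002], th=0.40 world [0.605 0.129] 0.736
[0,[-0.31,-0.55,-0.17],0.082], th=0.32 world [0.597 0.131] 0.656
[0,[-0.68,-1.24,-0.17],0.162], th=0.24 world [0.59  0.134] 0.576
[0,[-0.99,-1.96,-0.17],0.242], th=0.16 world [0.583 0.137] 0.496
[0,[-1.12,-2.33,-0.17],0.282], th=0.12 world [0.58  0.139] 0.456
[0,[-1.24,-2.70,-0.17],0.322], th=0.08 world [0.576 0.141] 0.416
[0,[-1.35,-3.08,-0.17],0.362], th=0.04 world [0.573 0.143] 0.376
[0,[-1.43,-3.46,-0.17],0.402], th=0.00 world [0.57  0.145] 0.336
```

View pics/t3.png

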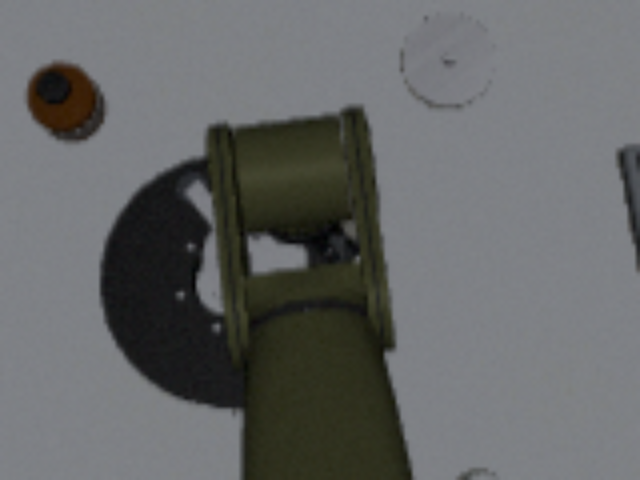

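View pics/s3.png

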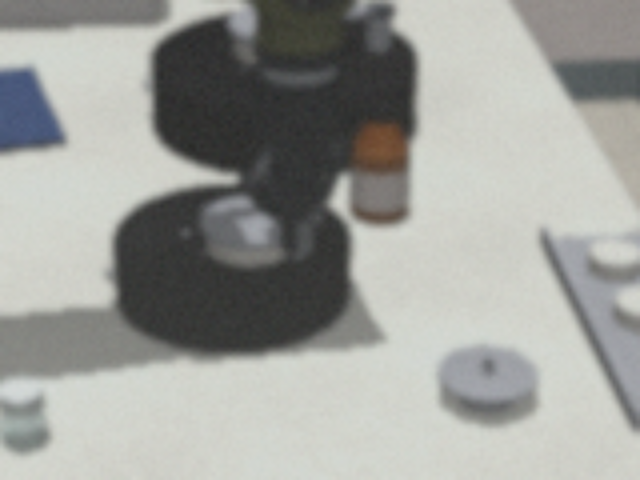

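The shutter is following: the cap is now left of the fingers at (240,230) and the arm has swung. I'll continue to about 0.08 rad.

Emit:
{"name": "drive_tool", "arguments": {"moves": [[0,[-0.1,-0.22,-0.1],0.04],[0,[-0.31,-0.55,-0.1],0.08],[0,[-0.5,-0.9,-0.1],0.12],[0,[-0.68,-1.24,-0.1],0.16],[0,[-0.84,-1.6,-0.1],0.2],[0,[-0.99,-1.96,-0.1],0.24],[0,[-1.06,-2.15,-0.1],0.26],[0,[-1.12,-2.33,-0.1],0.28],[0,[-1.18,-2.51,-0.1],0.3],[0,[-1.24,-2.65,-0.1],0.32],[0,[-1.24,-2.65,-0.1],0.32],[0,[-1.24,-2.65,-0.1],0.32]]}}

```text
t: 5.97
ee_pos: [0.5767, 0.1404, 0.0762]
ee_rot: [-3.141, 0.0, 0.418]
wrist_force: [-0.4, -0.4, -0.1]
gripper_width: -0.0002
```

Run:
```python
from plan import *
from plant import cams
rows([(.08,0),(.04,0),(0.02,0),(0,0),(-.02,0),(-.04,0)],.077)
im,d=cams.get_image("side");cv2.imwrite("pics/s4.png",cv2.resize(im[130:250,260:420,::-1],None,fx=4,fy=4))
```

```text
t 5.9667 pos [0.5767 0.1404 0.0762] yaw 0.418 F [-0.39 -0.4  -0.06]
[0,[-0.03,-0.05,-0.08],0.002], th=0.08 world [0.576 0.141] 0.416
[0,[-0.25,-0.37,-0.08],0.042], th=0.04 world [0.573 0.143] 0.376
[0,[-0.35,-0.54,-0.08],0.062], th=0.02 world [0.571 0.144] 0.356
[0,[-0.45,-0.71,-0.08],0.082], th=0.00 world [0.57  0.145] 0.336
[0,[-0.55,-0.88,-0.08],0.102], th=-0.02 world [0.568 0.146] 0.316
[0,[-0.64,-1.05,-0.08],0.122], th=-0.04 world [0.567 0.147] 0.296
```

View pics/s4.png

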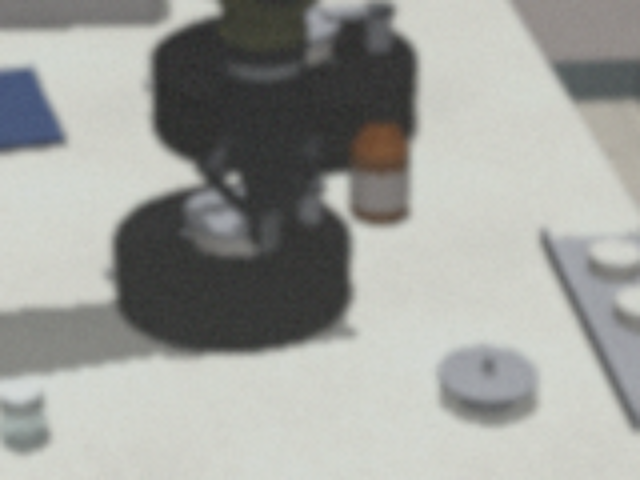

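The cap is almost over the well. I'll ease on in small steps and watch the force.

Emit:
{"name": "drive_tool", "arguments": {"moves": [[0,[-0.12,-0.16,0],0.02],[0,[-0.25,-0.35,0],0.04],[0,[-0.3,-0.44,0],0.05],[0,[-0.35,-0.52,0],0.06],[0,[-0.35,-0.52,0],0.06]]}}

```text
t: 6.43
ee_pos: [0.5714, 0.1438, 0.0763]
ee_rot: [-3.141, 0.0, 0.358]
wrist_force: [0.3, -0.6, 0.5]
gripper_width: -0.0
```

Emit:
{"name": "drive_tool", "arguments": {"moves": [[0,[-0.06,-0.1,0],0.01],[0,[-0.1,-0.17,0],0.02],[0,[-0.1,-0.17,0],0.02]]}}

```text
t: 6.68
ee_pos: [0.5704, 0.1445, 0.0764]
ee_rot: [3.14, -0.001, 0.338]
wrist_force: [2.3, -3.5, -1.7]
gripper_width: 0.0001
```

Emit:
{"name": "drive_tool", "arguments": {"moves": [[0,[-0.02,-0.05,0],0],[0,[-0.03,-0.1,0],0],[0,[-0.03,-0.1,0],0]]}}

```text
t: 6.93
ee_pos: [0.5704, 0.1445, 0.0764]
ee_rot: [3.139, -0.001, 0.338]
wrist_force: [4.5, -6.0, -2.6]
gripper_width: 0.0002
```

The force is rising while the TCP stays put, so this is probably the stop. One more small step should confirm it.

Emit:
{"name": "drive_tool", "arguments": {"moves": [[0,[0,-0.05,0],0],[0,[0,-0.08,0],0],[0,[0,-0.08,0],0],[0,[0,-0.08,0],0]]}}

```text
t: 7.27
ee_pos: [0.5704, 0.1446, 0.0765]
ee_rot: [3.137, -0.001, 0.338]
wrist_force: [5.6, -8.2, -1.9]
gripper_width: 0.0002
```

That is 10 N with no motion, at the expected home pose. I'll back straight off and lift.

Emit:
{"name": "drive_tool", "arguments": {"moves": [[0,[0,0.5,0],0],[0,[0,1.5,0],0],[0,[0,3,0],0],[0,[0,4,0],0],[0,[0,5,-2],0],[0,[0,6,-5],0],[0,[0,8,-8],0],[0,[0,11,-11],0],[0,[0,14,-12],0],[0,[0,17,-12],0],[0,[0,20,-12],0],[0,[0,20,-12],0],[0,[0,20,-12],0]]}}

```text
t: 8.35
ee_pos: [0.6356, -0.0443, 0.1961]
ee_rot: [-3.141, 0.0, 0.335]
wrist_force: [-1.0, 0.2, 0.0]
gripper_width: -0.0
```

Run:
```python
from h import *
from plant import observe,cams
s=observe();print(s["t"],s["ee_pos"].round(4),s["ee_rot"].round(3),s["wrist_force"].round(2))
for n in("top","side"):
    im,d=cams.get_image(n);pickle.dump((im,d,cams.get_calibration(n)),open(n+"5.pkl","wb"))
    y,x=(130,230) if n=="top" else (150,250)
    cv2.imwrite(f"pics/{n}5.png",cv2.resize(im[y:y+130,x:x+200,::-1],None,fx=4,fy=4,interpolation=cv2.INTER_CUBIC))
```

```text
8.35 [ 0.6356 -0.0443  0.1961] [-3.141  0.     0.335] [-1.02  0.2   0.01]
```

View pics/top5.png

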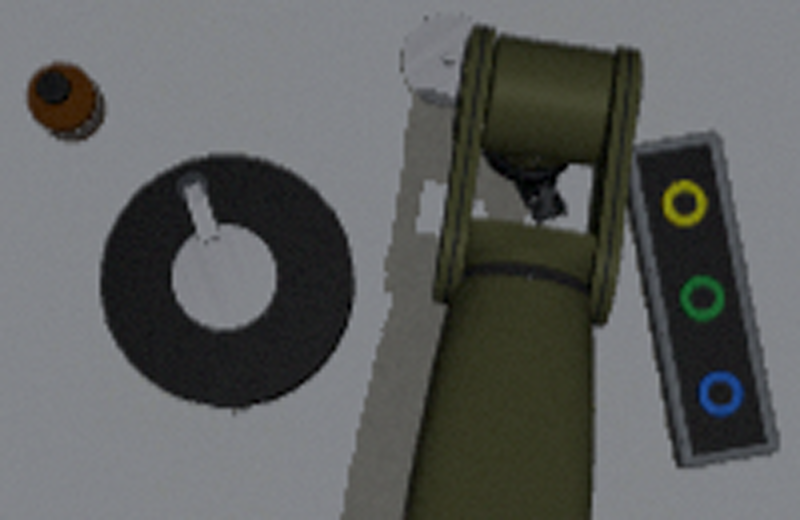

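View pics/side5.png

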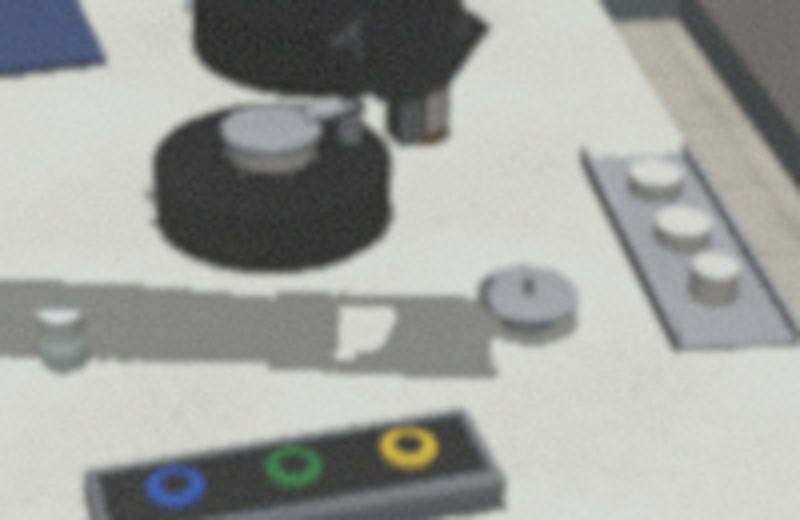

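Run:
```python
from h import *
from plant import observe
im,d,c=pickle.load(open("top5.pkl","rb"))
cap=ray(c,230+224.5/4-.5,130+276.5/4-.5,.09);print("cap",cap.round(4),"dist to well(mm)",np.hypot(*(cap[:2]-[.5512,.1979]))*1e3)
G=[]
for n,lim in(("top",(380,430,160,250)),("side",(260,380,240,290))):
    im,d,c=pickle.load(open(n+"5.pkl","rb"));hsv=cv2.cvtColor(im,cv2.COLOR_RGB2HSV)
    for k,(l,h) in dict(y=(20,35),g=(45,85),b=(95,125)).items():
        m=cv2.inRange(hsv,(l,90,50),(h,255,255));mm=np.zeros_like(m);mm[lim[2]:lim[3],lim[0]:lim[1]]=255;m&=mm
        cs=max(cv2.findContours(m,cv2.RETR_EXTERNAL,cv2.CHAIN_APPROX_NONE)[0],key=cv2.contourArea);(u,v),ax,_=cv2.fitEllipse(cs);p=ray(c,u,v,.039);print(n,k,round(u,1),round(v,1),np.round(ax,1),p.round(4))
        if k=="g":G.append(p)
g=np.mean(G,0);s=observe();p0=s["ee_pos"];y0=s["ee_rot"][2];dl=g-p0
print("green",g.round(4),"tool shift cm",(dl[0]*np.cos(y0)+dl[1]*np.sin(y0))*100,(dl[0]*np.sin(y0)-dl[1]*np.cos(y0))*100,"down to .064:",(p0[2]-.064)*100)
```

```text
cap [0.5522 0.1986 0.09  ] dist to well(mm) 1.2155113535196267
top y 400.6 180.4 [10.9 11.5] [ 0.6186 -0.202   0.039 ]
top g 405.2 204.3 [10.4 11.1] [ 0.5345 -0.2165  0.039 ]
top b 409.8 228.1 [10.7 11. ] [ 0.4508 -0.2309  0.039 ]
side y 351.7 261.7 [10.2 14.8] [ 0.6177 -0.2125  0.039 ]
side g 322.9 266.2 [ 8.8 13.2] [ 0.5343 -0.2249  0.039 ]
side b 293.3 271.1 [10.3 14.9] [ 0.4508 -0.2387  0.039 ]
green [ 0.5344 -0.2207  0.039 ] tool shift cm -15.411167087811496 13.498507879751406 down to .064: 13.184385509067608
```

The cap is centred to within 1.2 mm of the well, so the shutter is home. The green sensor is at (0.534, -0.217) from the top view. The side view gives y 8 mm lower, but a one-pixel row error there is about 7 mm, so I trust the top view. Next I'll move over it at height, then descend.

Emit:
{"name": "drive_tool", "arguments": {"moves": [[0,[-4,3.4,0],0],[0,[-8,6.8,0],0],[0,[-12,10.2,0],0],[0,[-15.2,13,0],0],[0,[-15.2,13,0],0],[0,[-15.2,13,0],0],[0,[-15.2,13,0],0],[0,[-15.2,13,0],0],[0,[-15.2,13,0],0],[0,[-15.2,13,0],0]]}}

```text
t: 9.28
ee_pos: [0.5358, -0.2138, 0.1963]
ee_rot: [-3.141, -0.0, 0.34]
wrist_force: [0.0, 0.5, 0.2]
gripper_width: -0.0002
```

Emit:
{"name": "drive_tool", "arguments": {"moves": [[0,[-0.2,0.3,2.5],0],[0,[-0.2,0.3,5],0],[0,[-0.2,0.3,7.5],0],[0,[-0.2,0.3,10],0],[0,[-0.2,0.3,11.5],0],[0,[-0.2,0.3,12.6],0],[0,[-0.2,0.3,13.2],0],[0,[-0.2,0.3,13.2],0],[0,[-0.2,0.3,13.2],0],[0,[-0.2,0.3,13.2],0]]}}

```text
t: 10.12
ee_pos: [0.5354, -0.2191, 0.0658]
ee_rot: [3.14, -0.002, 0.338]
wrist_force: [0.3, -0.9, 0.7]
gripper_width: -0.0001
```

Run:
```python
from plant import observe,cams
import cv2
s=observe();print(s["t"],s["ee_pos"].round(4),s["ee_rot"].round(3),s["wrist_force"].round(2))
for n,(y,x) in dict(side=(190,240),top=(140,330)).items():
    im,d=cams.get_image(n);cv2.imwrite(f"pics/{n}6.png",cv2.resize(im[y:y+120,x:x+160,::-1],None,fx=4,fy=4,interpolation=cv2.INTER_CUBIC))
```

```text
10.1167 [ 0.5354 -0.2191  0.0658] [ 3.14e+00 -2.00e-03  3.38e-01] [ 0.27 -0.9   0.75]
```

View pics/side6.png

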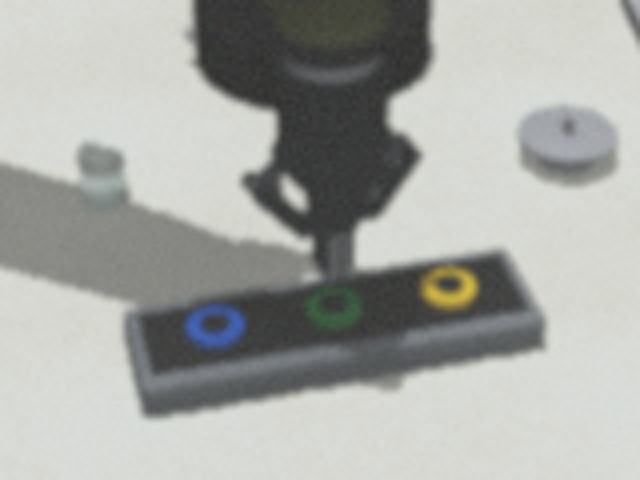

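View pics/top6.png

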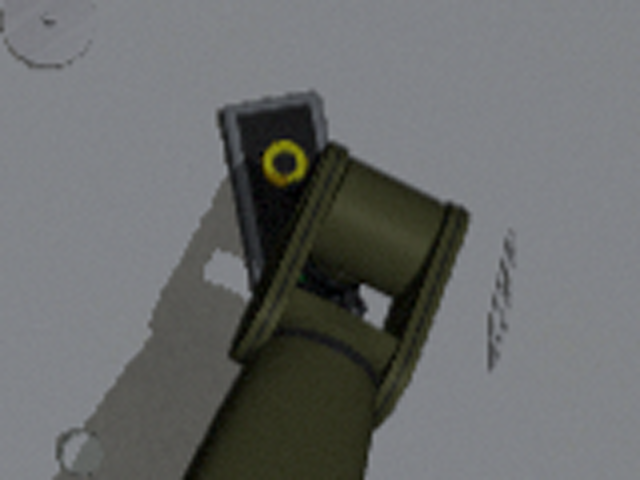

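The fingertips (335,275) hang directly above the green ring (335,305), about 25 mm up and clear of the strip. I'll hold there for more than 2 s.

Emit:
{"name": "drive_tool", "arguments": {"moves": [[0,[0,0,0],0],[0,[0,0,0],0],[0,[0,0,0],0],[0,[0,0,0],0],[0,[0,0,0],0],[0,[0,0,0],0],[0,[0,0,0],0],[0,[0,0,0],0],[0,[0,0,0],0],[0,[0,0,0],0],[0,[0,0,0],0],[0,[0,0,0],0],[0,[0,0,0],0],[0,[0,0,0],0],[0,[0,0,0],0],[0,[0,0,0],0],[0,[0,0,0],0],[0,[0,0,0],0],[0,[0,0,0],0],[0,[0,0,0],0]]}}

```text
t: 11.88
ee_pos: [0.5343, -0.2188, 0.0643]
ee_rot: [3.142, 0.0, 0.338]
wrist_force: [0.2, 0.2, 0.2]
gripper_width: 0.0001
```

Emit:
{"name": "drive_tool", "arguments": {"moves": [[0,[0,0,0],0],[0,[0,0,0],0],[0,[0,0,0],0],[0,[0,0,0],0],[0,[0,0,0],0],[0,[0,0,0],0],[0,[0,0,0],0],[0,[0,0,0],0],[0,[0,0,0],0],[0,[0,0,0],0],[0,[0,0,0],0],[0,[0,0,0],0],[0,[0,0,0],0],[0,[0,0,0],0]]}}

```text
t: 13.05
ee_pos: [0.5343, -0.2187, 0.0643]
ee_rot: [3.142, -0.0, 0.338]
wrist_force: [-0.5, -0.7, 0.3]
gripper_width: 0.0004
```

Emit:
{"name": "drive_tool", "arguments": {"moves": [[0,[0,0,-2],0],[0,[0,0,-5],0],[0,[0,0,-8],0],[0,[0,0,-11],0],[0,[0,0,-14],0],[0,[0,0,-15],0],[0,[0,0,-15],0],[0,[0,0,-15],0],[0,[0,0,-15],0],[0,[0,0,-15],0]]}}

```text
t: 13.88
ee_pos: [0.5331, -0.2181, 0.2113]
ee_rot: [-3.138, 0.003, 0.338]
wrist_force: [-0.8, 0.0, -0.1]
gripper_width: 0.0001
```

Run:
```python
from plant import observe,cams
import cv2
s=observe();print(s["t"],s["ee_pos"].round(4),s["wrist_force"].round(2),abs(s["qd"]).max())
im,d=cams.get_image("side");cv2.imwrite("pics/side7.png",cv2.resize(im[120:340,200:480,::-1],None,fx=2.5,fy=2.5))
```

```text
13.8833 [ 0.5331 -0.2181  0.2113] [-0.8   0.04 -0.14] 0.0038653073197825595
```

View pics/side7.png

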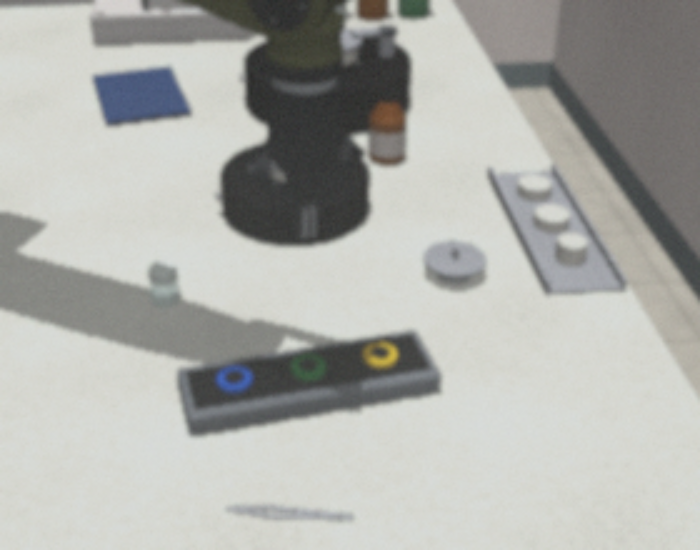

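The arm is clear above the strip, and the bottle, plug, jar and tweezers look unmoved. Handing in.

```bash
python3 -c "
from plant import job
print(job.sign_off())"
```

```text
the job is handed in; nothing more can be done
None
```

I closed the shutter on the smaller housing and held the fingertips over the green sensor. The job went in at about 14 s, with the arm lifted clear and touching nothing.

- **Shutter:** I pushed it home with the closed fingertips along its arc. At the expected home pose the force rose to about 10 N with no further motion. After I backed off, the top view put the cap centre 1.2 mm from the well centre.
- **Green sensor:** I held the fingertips pointing down for about 3 s, about 25 mm above the green top. They were about 2 mm from its centre as measured in the top view. Contact forces stayed at noise level throughout, about 1 N or less.
- **Yellow and blue sensors:** I crossed the strip at 0.196 m or higher and descended only over green, so the tips stayed over 80 mm to the side of both when low.
- **Loose objects:** The jar, bottle, plug lid and tweezers looked unmoved in the last picture. I judged this by eye and did not measure it.

**Disagreement:** the side camera put the sensors about 8 mm lower in y than the top camera. I relied on the top view, because one pixel row in the side view is about 7 mm. Even by the side view, the hold was within the 20 mm tolerance.

**Not seen:** nothing I could read showed whether the green sensor had responded.

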